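# Work the tap down the lamp foot's thread

### The arm

A 6-joint arm with a two-finger parallel gripper is mounted at the origin on the work surface. World frame = base frame: x ahead of the robot, y to its left, z up, the work surface at z = 0. Lengths are in mm, angles in rad, forces in N, time in s.
With the tool pointing down it reaches from about 350 to 975 mm from the base axis. Payload 7.1 kg.
Tool frame: the origin (TCP) lies on the front face of the gripper's body, between the roots of the fingers; the fingertips stand 80 mm ahead of it and the grasp point (between the pads) lies 61 mm ahead of it (env.tips_ahead is the distance from the TCP to the fingertips, in mm); z points along the fingers, y is the line along which they close (so a half turn about z gives the same grasp; the last joint's range is limited). The gripper opens to 88 mm and grips with 3 to 60 N. Pads are 20 mm wide; open, the fingers measure 115 mm over their backs; the gripper's body (75 mm by 178 mm) begins 61 mm behind the grasp point.
Start: joints at [1.23, 0.423, 1.63, -0, 1.089, -0.019], TCP at [197.64, 592.911, 302.675] pointing down, gripper open.
Joint ranges: [-3, 3], [-0.9, 2.11], [0.09, 2.58], [-1.31, 4.45], [0.11, 2.69], [-2.54, 2.54]. Speed limits (rad/s): [2.39, 2.39, 3.01, 3.14, 3.14, 3.14].

### API

Orientations are given as a unit quaternion [x, y, z, w].
In Python, from station import env, set_gripper, viewer, workorder gives the robot as it stands. Calls block until the motion is done:
- env.reach(position, orientation): joint-space move of the TCP to a pose.
- env.move_l(position, rot=None, rate=150, f_stop=None): straight line of the TCP; rot=None keeps the orientation; rate is the mean speed in mm/s. With f_stop (N) it stops when the force on the tool has changed by that much, and returns True; else False.
- env.move_joints(angles): joint-space move.
- set_gripper(opening): finger opening in mm; the grip force is fixed at half the most; returns when the fingers have stopped.
- env.hold(seconds).
- env.ik(position, orientation): joint angles nearest the present ones, or None.
- env.read_state(): the state.
- viewer.camera(name): name is "scene" or "top" or "wrist"; returns the picture (400x640x3 uint8, blue, green, red); there is no depth.
- viewer.camera_params(name): a dict with "fx", "fy", "cx", "cy" (pixels), "pose" (4x4, takes a point from camera to world coordinates); the wrist camera has in their place "tool_from_camera" (4x4, takes a point from camera to tool coordinates, whose origin is the TCP and whose axes are the flange's). Camera axes: x right, y up, looking along -z (the intrinsics and any distortion apply to the point x, -y, -z); pixel columns grow to the right and rows downward; lengths in mm; the calibration is good to about 2 mm. A picture is of the moment at which its call begins: read the wrist's pose just before it. camera_params takes no time and is no camera call.
A pose or a line that the arm cannot do raises env.IKError and nothing moves.
- workorder.sign_off(): hands the job in; it is judged then, once.
The state is a dict: "time_s": time; "qpos": joint angles; "dq": joint speeds; "tau": joint torques, N m; "tool_pos": TCP position; "orientation": TCP orientation; "force": force on the tool from outside, world axes, zero at the start; "wrist_torque": the same for the moment, N m; "width": finger opening in mm; "grip_force": force on a finger pad.
Only numpy, scipy, OpenCV 4.12 (cv2) and the standard library are available. Lean on these libraries where they do the work, as an engineer would, in place of code of your own. Each camera call takes 0.05 s, during which the arm holds its last target. There are 200 camera calls.

### The job

The cut thread in the cream lamp foot is stiff, so work its T-handled tap down in the usual way: turn it clockwise (seen from above) two dots forward, then one dot back, then two dots forward again, pausing a moment at each turn-round, so that the red end of the bar finishes in line with the red dot. Then let go of it, and leave the tap in the green foot and the television remote alone.

Things in the scene. Friction and masses are not known exactly. Their poses are not given: they have to be found in the camera images.
- tap_grip (a point): Middle of the level bar of the steel T-tap in the CREAM lamp foot, on its upright turning axis, 80 mm up: grip here from above, across the bar. Bar 84 long, 12 wide, 14 high, red at one end; x points to the red end, z up; turns with the tap. Below it a 15 mm collar to 64 mm up, a 9 mm shank, then a brass boss 28 wide, top 36 mm up. Foot: round, 140 wide, 18 high, fixed to the counter.
- tap (a joint): Angle of that tap in rad, growing clockwise from above (forward). Four dots on the foot, 57 mm from the axis, 25 degrees apart clockwise: three black, then a bigger red. The bar's red end is at the first at 0 (starts within 0.1 of it), the second at 0.436, third 0.873, red 1.309. Range -0.4 to 1.8, no stop at the dots. Stiff (0.08 N m), stays where left, does not visibly sink.
- green_tap_end (a point): Bystander: red end of the bar of a second tap of the same size and height, in a DARK GREEN foot of the same shape with cream dots and a red one. The point is 42 mm from that tap's axis; x points outward along the bar, z up.
- remote: Bystander: a loose silver-grey television remote with dark buttons, 175 x 44 x 18 mm, lying flat; origin at the centre of its underside, x along its length, z up.
Not all that is in view belongs to the job. What is shaped like the part that bears tap_grip but brown or orange is not meant.

How it is judged (in metres and radians):
On the way, in this order (a step that is already met when the one before it is completed fails the run):
1. the tap is turned two dots forward (0.873 rad, within 0.2) and pauses there, slower than 0.4 rad/s for 0.1 s (value of joint tap between 0.673 and 1.073 rad and velocity of joint tap between -0.4 and 0.4 rad/s), for 0.1 s.
2. the tap is turned one dot back (to 0.436 rad, within 0.2) and pauses there, slower than 0.4 rad/s for 0.1 s (value of joint tap between 0.236 and 0.636 rad and velocity of joint tap between -0.4 and 0.4 rad/s), for 0.1 s.
At the end, for the whole second after the job is handed in: The cream foot's tap is at rest with the red end of its bar at the red dot: joint 1.309 rad, within 0.2 rad (11 degrees) (value of joint tap between 1.109 and 1.509 rad and velocity of joint tap between -0.05 and 0.05 rad/s); the robot touches nothing.
It fails at once if the tap in the green foot is turned (its bar end moved more than 15 mm) (distance of green_tap_end from where it was at the start of the episode above 0.015 m).
It fails at once if the remote is moved more than 20 mm (distance of remote from where it was at the start of the episode above 0.02 m).
It also fails if it takes over 35 s, if anything falls off the work surface, if the arm or the gripper's body presses on something with over 40 N, if the wrist force passes 120 N, or if a joint passes its speed limit or range.

## Working session

There is one attempt and no reset: what is moved stays moved. The work goes in short steps, each a Python script; the robot and the scene stay as the last script left them, time stands still between calls to the robot, and variables do not carry over. Pictures are saved under pics/ and viewed, at most 10 in all, crops included, and the job is handed in when it is done.

```bash
mkdir -p pics; ls; python3 - <<'E'
from station import env, viewer
import cv2
for n in("scene","top"):
    cv2.imwrite(f"pics/{n}0.png",viewer.camera(n)); p=viewer.camera_params(n); print(n,p)
print(viewer.camera_params("wrist")); print(env.read_state())
E
```

```text
pics
scene {'fx': 415.95557192171475, 'fy': 415.95557192171475, 'cx': 320.0345413543178, 'cy': 193.58878803583048, 'pose': array([[-4.55603453e-01, -6.85014480e-01,  5.68489803e-01,
         9.60293589e+02],
       [ 8.90002990e-01, -3.63362400e-01,  2.75431378e-01,
         2.77678200e+02],
       [ 1.78933370e-02,  6.31445112e-01,  7.75214099e-01,
         7.69651702e+02],
       [ 0.00000000e+00,  0.00000000e+00,  0.00000000e+00,
         1.00000000e+00]])}
top {'fx': 425.6134380980082, 'fy': 425.6134380980082, 'cx': 320.77668829394725, 'cy': 197.72302255459047, 'pose': array([[-1.18878903e-02,  9.98434839e-01, -5.46493449e-02,
         4.57996722e+02],
       [-9.99882152e-01, -1.13386310e-02,  1.03497158e-02,
         4.89820464e+01],
       [ 9.71386810e-03,  5.47659409e-02,  9.98451968e-01,
         8.30863650e+02],
       [ 0.00000000e+00,  0.00000000e+00,  0.00000000e+00,
         1.00000000e+00]])}
{'fx': 303.54448195309953, 'fy': 303.54448195309953, 'cx': 321.50766172229197, 'cy': 197.44841437405168, 'tool_from_camera': array([[-1.23723591e-03,  9.62114099e-01,  2.72644329
[... 275 characters left out ...]
00000e+00]])}
{'time_s': 0.1, 'qpos': array([ 1.23000261e+00,  4.23742701e-01,  1.63060144e+00,  5.71644983e-06,
        1.08859628e+00, -1.89898371e-02]), 'dq': array([-0.00016135, -0.00011536, -0.00209197, -0.00121729, -0.00102628,
       -0.00086938]), 'tau': array([ 3.45466551e-04, -5.45616567e+01, -2.74325949e+01,  6.46195351e-02,
        1.89037743e-02, -5.28168016e-05]), 'tool_pos': array([197.51263786, 592.56099818, 301.99768519]), 'orientation': array([ 1.60209836e-01,  9.87082749e-01, -6.62559240e-04, -1.23064463e-04]), 'force': array([0.34134799, 0.4775104 , 0.47152284]), 'wrist_torque': array([-0.01765126, -0.0218354 ,  0.0329476 ]), 'grip_force': 0.0, 'width': 87.78466055546895}
```

View pics/top0.png

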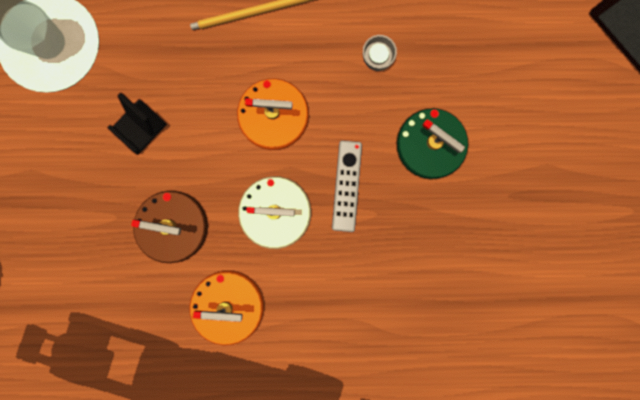

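View pics/scene0.png

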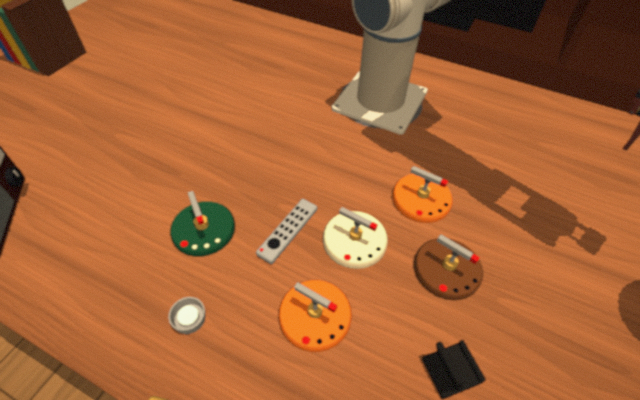

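The cream foot is at top (274,212) and scene (355,238). Things that could be mistaken for it, by top-view pixel: orange (273,113), orange (227,308), brown (170,226) and green (432,143). I choose the cream one; the remote is at top (347,186).

```bash
cat > h.py <<'E'
import numpy as np, cv2
from station import env, viewer
from scipy.spatial.transform import Rotation as R
def ray(p,T,uv):
    d=np.array([(uv[0]-p["cx"])/p["fx"],-(uv[1]-p["cy"])/p["fy"],-1]); return T[:3,3],T[:3,:3]@d
def onz(p,T,uv,z):
    o,d=ray(p,T,uv); return (o+d*(z-o[2])/d[2])[:2]
def blobs(m,amin=6):
    n,l,s,c=cv2.connectedComponentsWithStats(m.astype(np.uint8)); return [(c[i],int(s[i,4])) for i in range(1,n) if s[i,4]>=amin]
def look(name,roi,tag):
    """foot centre (z=18) and red blobs/dots inside roi=(u,v,r)"""
    s=env.read_state(); im=viewer.camera(name); p=viewer.camera_params(name)
    if name=="wrist":
        T=np.eye(4); T[:3,:3]=R.from_quat(s["orientation"]).as_matrix(); T[:3,3]=s["tool_pos"]; T=T@p["tool_from_camera"]
    else: T=p["pose"]
    if roi is None: # project nothing, whole image
        roi=(320,200,400)
    u,v,r=roi; hsv=cv2.cvtColor(im,cv2.COLOR_BGR2HSV); H,S,V=[hsv[...,i].astype(int) for i in range(3)]
    cream=((H>18)&(H<48)&(S>15)&(S<90)&(V>170))
    w=np.zeros(H.shape,np.uint8); cv2.circle(w,(int(u),int(v)),int(r),1,-1); cream&=w>0
    cs,_=cv2.findContours(cream.astype(np.uint8),cv2.RETR_EXTERNAL,cv2.CHAIN_APPROX_NONE)
    c=max(cs,key=cv2.contourArea); hull=cv2.convexHull(c)
    pts=np.array([onz(p,T,q[0],18) for q in hull])
    A=np.c_[2*pts,np.ones(len(pts))]; x=np.linalg.lstsq(A,(pts**2).sum(1),rcond=None)[0]; rad=np.sqrt(x[2]+x[:2]@x[:2])
    ins=np.zeros_like(w); cv2.fillPoly(ins,[hull],1); ins=cv2.dilate(ins,np.ones((9,9)))
    red=((H<6)|(H>172))&(S>170)&(V>120)&(ins>0); blk=(V<70)&(ins>0)
    print(name,"foot c",x[:2].round(1),"rad",rad.round(1))
    for nm,m in(("red",red),("blk",blk)):
        for b,a in blobs(m,3):
            o=[]
            for z in(18,80):
                q=onz(p,T,b,z)-x[:2]; o.append((q.round(1).tolist(),round(float(np.hypot(*q)),1),round(float(np.degrees(np.arctan2(q[1],q[0]))),1)))
            print(nm,b.round(1),a,"z18",o[0],"z80",o[1])
    a,b=max(int(v-r),0),max(int(u-r),0)
    cv2.imwrite(f"pics/{tag}.png",cv2.resize(im[a:int(v+r),b:int(u+r)],None,fx=min(6,400/(2*r)),fy=min(6,400/(2*r)),interpolation=cv2.INTER_CUBIC) if r<200 else im)
    return x[:2]
E
python3 - <<'E'
from h import *
look("top",(274,212,45),"t1"); look("scene",(356,238,42),"s1")
E
```

```text
top foot c [476.4 130.1] rad 67.1
red [270.2 182.5] 28 z18 ([56.4, 6.9], 56.8, 6.9) z80 ([50.7, 0.2], 50.7, 0.2)
red [249.9 209.9] 36 z18 ([4.5, 45.9], 46.1, 84.4) z80 ([2.7, 36.2], 36.3, 85.7)
blk [258.2 186.8] 6 z18 ([48.3, 29.9], 56.8, 31.8) z80 ([43.2, 21.5], 48.3, 26.4)
blk [248.8 195.8] 6 z18 ([31.3, 47.8], 57.1, 56.8) z80 ([27.5, 38.0], 46.9, 54.1)
blk [244.2 208. ] 4 z18 ([8.1, 56.6], 57.2, 81.8) z80 ([6.1, 46.1], 46.5, 82.4)
scene foot c [478.9 131.4] rad 66.1
red [372.7 225.6] 31 z18 ([-43.3, 23.1], 49.0, 151.9) z80 ([0.0, 33.2], 33.2, 90.0)
red [347.  256.8] 19 z18 ([54.6, 5.8], 54.9, 6.1) z80 ([89.8, 17.4], 91.5, 11.0)
blk [356.5 224. ] 4 z18 ([-30.6, -10.4], 32.3, -161.3) z80 ([11.7, 2.5], 11.9, 12.3)
```

View pics/t1.png

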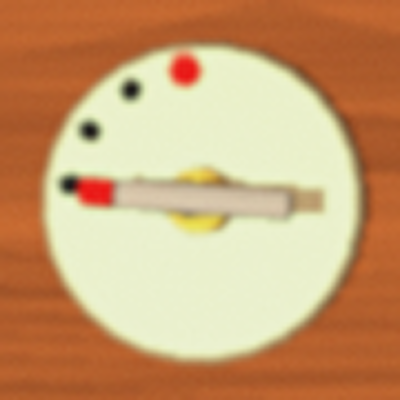

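The crop shows the cream foot, with the bar's red end near (95,190) beside the first black dot (70,183) and the red dot at (185,70). The radii fit the description: 57 mm for the dots and about 36 mm for the red end. The axis is near (477,130.5), with the bar at about 86° and the red dot at about 7°.

```bash
cat >> h.py <<'E'
def q(phi):
    a=np.radians(phi); x=np.array([np.cos(a),np.sin(a),0]); z=np.array([0,0,-1.]); return R.from_matrix(np.c_[x,np.cross(z,x),z]).as_quat()
E
python3 - <<'E'
from h import *
for z in(145,250):
  for k in(0,180):
    for f in(86,32,7,-3):
        j=env.ik([477,130.5,z],q(f+k)); print(z,f+k,None if j is None else j.round(2))
f0=86; 
# look from above: camera ahead along tool x; tool x = bar dir or reverse
j0=env.ik([477,130.5,250],q(f0)); j1=env.ik([477,130.5,147],q(7))
k=0 if j0 is not None and j1 is not None and abs(j0[5])<2.4 and abs(j1[5])<2.4 else 180
print(k)
d=np.array([np.cos(np.radians(f0+k)),np.sin(np.radians(f0+k))])*-70
env.reach([477+d[0],130.5+d[1],300],q(f0+k))
print(look("wrist",None,"w1"),env.read_state()["time_s"])
E
```

```text
145 86 [ 0.24  0.49  2.01 -0.    0.64  0.31]
145 32 [ 0.24  0.49  2.01 -0.    0.64  1.26]
145 7 [ 0.24  0.49  2.01 -0.    0.64  1.69]
145 -3 [ 0.24  0.49  2.01 -0.    0.64  1.87]
145 266 None
145 212 [ 0.24  0.49  2.01 -0.    0.64 -1.89]
145 187 [ 0.24  0.49  2.01 -0.    0.64 -1.45]
145 177 [ 0.24  0.49  2.01 -0.    0.64 -1.28]
250 86 [ 0.24  0.31  1.96 -0.    0.88  0.31]
250 32 [ 0.24  0.31  1.96 -0.    0.88  1.26]
250 7 [ 0.24  0.31  1.96 -0.    0.88  1.69]
250 -3 [ 0.24  0.31  1.96 -0.    0.88  1.87]
250 266 None
250 212 [ 0.24  0.31  1.96 -0.    0.88 -1.89]
250 187 [ 0.24  0.31  1.96 -0.    0.88 -1.45]
250 177 [ 0.24  0.31  1.96 -0.    0.88 -1.28]
0
wrist foot c [479.  132.6] rad 66.9
red [322.   76.1] 163 z18 ([3.4, 41.8], 42.0, 85.3) z80 ([2.8, 35.3], 35.4, 85.5)
red [370.3 105.5] 103 z18 ([56.6, 6.5], 57.0, 6.5) z80 ([46.9, 6.0], 47.3, 7.2)
blk [325.2  61.8] 25 z18 ([8.0, 56.4], 56.9, 81.9) z80 ([6.6, 47.4], 47.8, 82.1)
blk [346.8  68.7] 27 z18 ([31.5, 47.6], 57.1, 56.5) z80 ([26.1, 40.1], 47.8, 56.9)
blk [362.7  84.3] 26 z18 ([48.6, 29.9], 57.1, 31.6) z80 ([40.3, 25.4], 47.7, 32.3)
[478.96685823 132.55068834] 2.4
```

View pics/w1.png

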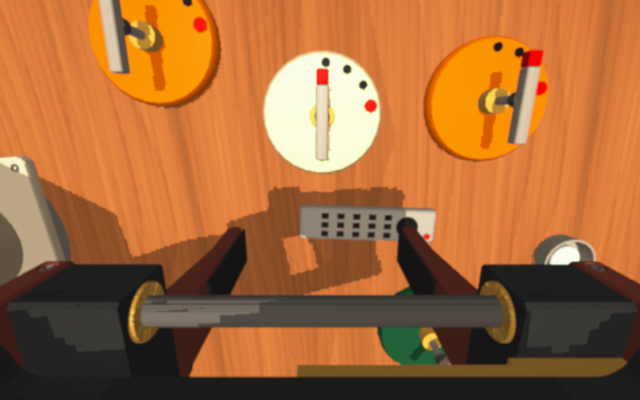

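The wrist view shows the cream foot at (322,112), with the bar's red end at (322,76) and the red dot at (370,105). It agrees with the other two views. Bar 85.5°, dots at 81.8° to 6.7°. I'll grip above the collar, with the tips at 68 mm.

```bash
python3 - <<'E'
from h import *
from station import set_gripper
c=[478.3,131.7]
env.reach(c+[250],q(85.5)); print(env.move_l(c+[148],rate=120,f_stop=12))
set_gripper(0); s=env.read_state(); print(s["tool_pos"],s["width"],s["grip_force"],s["force"],s["time_s"])
if 9<s["width"]<15:
    for f in(31.8,56.8,6.8):
        env.reach(c+[148],q(f)); env.hold(.6); s=env.read_state(); print(s["tool_pos"].round(1),s["width"],s["force"].round(1),s["wrist_torque"].round(2),s["qpos"][5],s["time_s"])
        if f==31.8: look("top",(274,212,45),"t2")
E
```

```text
False
[477.43671853 131.700474   147.86856187] 13.585057336340704 30.00049889087677 [-4.0208749   2.5924342   3.82888686] 4.9833
[477.4 131.8 147.9] 13.85086441230502 [-6.4  2.8  3.8] [0.43 1.1  0.04] 1.260477625454486 6.4833
top foot c [476.5 131. ] rad 84.9
blk [289. 236.] 3 z18 ([-46.2, -29.1], 54.7, -147.8) z80 ([-44.1, -33.2], 55.2, -143.1)
blk [290. 242.] 3 z18 ([-57.6, -31.0], 65.4, -151.8) z80 ([-54.6, -34.8], 64.8, -147.5)
[477.4 131.7 147.9] 13.734892367182114 [-4.8  1.9  3.4] [0.31 1.05 0.01] 0.8242061775984215 7.6333
[477.4 131.8 147.8] 14.102748730234444 [-4.7  3.   4.9] [0.49 1.13 0.04] 1.6968035419763858 9.075
```

```bash
python3 - <<'E'
from h import *
from station import set_gripper
set_gripper(88); c=[478.3,131.7]
env.move_l(c+[230],rate=150)
env.reach([470,61,300],q(85.5))
look("wrist",None,"w3"); s=env.read_state(); print(s["width"],s["force"].round(1),s["time_s"])
E
```

```text
wrist foot c [478.9 132.6] rad 66.8
red [365.  105.9] 260 z18 ([48.4, 5.5], 48.7, 6.5) z80 ([39.9, 5.1], 40.2, 7.3)
blk [326.7  61. ] 24 z18 ([8.2, 56.4], 57.0, 81.7) z80 ([6.5, 47.4], 47.8, 82.2)
blk [348.   67.7] 26 z18 ([31.3, 47.7], 57.0, 56.7) z80 ([25.6, 40.1], 47.6, 57.4)
blk [364.1  83.6] 25 z18 ([48.4, 29.7], 56.8, 31.5) z80 ([39.8, 25.2], 47.1, 32.3)
88.24867306483965 [ 0.3 -0.1  0.6] 12.3917
```

View pics/w3.png

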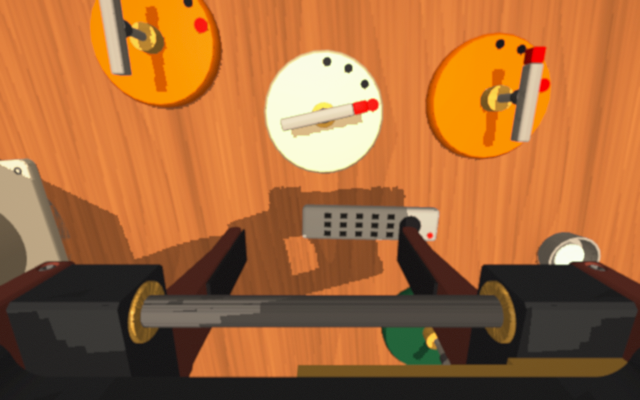

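The red end (365,106) lies over the red dot (372,104), and the remote and the other taps are where they were. I'll check the bar's angle from its two ends.

```bash
python3 - <<'E'
from h import *
s=env.read_state(); p=viewer.camera_params("wrist")
T=np.eye(4); T[:3,:3]=R.from_quat(s["orientation"]).as_matrix(); T[:3,3]=s["tool_pos"]; T=T@p["tool_from_camera"]
a,b=onz(p,T,(283,124.5),87),onz(p,T,(369,105.5),87); d=b-a
print(a,b,np.hypot(*d),np.degrees(np.arctan2(d[1],d[0])),(a+b)/2)
E
```

```text
[439.94045549 127.06872046] [521.63441472 137.73893048] 82.38784106641738 7.441390735929826 [480.7874351  132.40382547]
```

The bar is at 7.4° and the red dot at about 6.7°, well within tolerance. The pauses followed the gripper to the same accuracy, so I'm handing in.

```bash
python3 -c "
from station import workorder
print(workorder.sign_off())"
```

```text
the job is handed in; nothing more can be done
None
```

The job is handed in: I turned the cream foot's tap two dots forward, one back and two forward. Its bar finished within about 1° of the red dot, I let go of it, and the last wrist picture showed no contact with the remote or green tap; I couldn't see the bar at the two pauses, so those angles are the gripper's.

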